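# Find the loose hatch of the counter chest

### The job

One of the four identical hatches in the top of the wooden counter chest is not fastened: press gently on the steel push plates, one hatch after another, to find the one that rocks, then push that hatch open as far as it goes and leave it standing open. Only touch and push, without force: pick nothing up, and leave the tins, stapler and other things on and around the chest where they stand.

Things in the scene. Friction and masses are not known exactly. Their poses are not given: they have to be found in the camera images.
- chest: Dark wooden chest fixed to the counter, 536 mm wide (y), 100 mm high. Origin on the counter under the hatches' hinge line, mid-width; x points away from the robot side, y along the row of hatches, z up; it runs from x = -92 to +135 mm. Four identical light-wood hatches lie flush in its top, 130 mm apart along y. Behind them, from x = +37 mm, a solid ledge with a 12 mm lip at the back.
- loose_hatch (a joint): Hinge angle (rad) of the one loose hatch; which of the four places it is in varies and is not told. 0 = shut, flush; grows as its plated robot-side end goes down into the chest and the far end up; range -0.05 to 1.05 (stop). No spring, only friction: about 1.5 N on the steel plate moves it, and it stays where it is left. The other three are rigid.
- hatch1 (a point): Place 1 of 4, at the chest's +y end: point on the hatch's top face, on its hinge line (the pivot lies 6 mm below), mid-width; axes as the chest's. Hatch 110 mm wide (y), 12 mm thick, from 70 mm on the robot side (-x) of this point to 35 mm beyond. The compartment below is empty for the fingers: 114 mm wide, floor 8 mm above the counter; an open hatch's lower edge stops 30 mm above the counter.
- plate1 (a point): Centre of the flush steel push plate (22 x 50 mm) on the hatch in place 1, where to press: 52 mm on the robot side (-x) of hatch1, on the top face, 100 mm above the counter.
- hatch2 (a point): Place 2 of 4 from the chest's +y end: point on the hatch's top face, on its hinge line (the pivot lies 6 mm below), mid-width; axes as the chest's. Hatch 110 mm wide (y), 12 mm thick, from 70 mm on the robot side (-x) of this point to 35 mm beyond. The compartment below is empty for the fingers: 114 mm wide, floor 8 mm above the counter; an open hatch's lower edge stops 30 mm above the counter.
- plate2 (a point): Centre of the flush steel push plate (22 x 50 mm) on the hatch in place 2, where to press: 52 mm on the robot side (-x) of hatch2, on the top face, 100 mm above the counter.
- hatch3 (a point): Place 3 of 4 from the chest's +y end: point on the hatch's top face, on its hinge line (the pivot lies 6 mm below), mid-width; axes as the chest's. Hatch 110 mm wide (y), 12 mm thick, from 70 mm on the robot side (-x) of this point to 35 mm beyond. The compartment below is empty for the fingers: 114 mm wide, floor 8 mm above the counter; an open hatch's lower edge stops 30 mm above the counter.
- plate3 (a point): Centre of the flush steel push plate (22 x 50 mm) on the hatch in place 3, where to press: 52 mm on the robot side (-x) of hatch3, on the top face, 100 mm above the counter.
- hatch4 (a point): Place 4 of 4, at the chest's -y end: point on the hatch's top face, on its hinge line (the pivot lies 6 mm below), mid-width; axes as the chest's. Hatch 110 mm wide (y), 12 mm thick, from 70 mm on the robot side (-x) of this point to 35 mm beyond. The compartment below is empty for the fingers: 114 mm wide, floor 8 mm above the counter; an open hatch's lower edge stops 30 mm above the counter.
- plate4 (a point): Centre of the flush steel push plate (22 x 50 mm) on the hatch in place 4, where to press: 52 mm on the robot side (-x) of hatch4, on the top face, 100 mm above the counter.
- tin_a: flat food tin with a printed label, 66 mm diameter, 45 mm high, standing on the chest's rear ledge; loose; origin at the centre of its underside. To be left where it stands.
- tin_b: flat food tin like tin_a, standing on the chest's rear ledge; loose; origin at the centre of its underside. To be left where it stands.
- stapler: black and steel desk stapler, about 130 x 35 x 35 mm, lying on the chest's rear ledge between the tins, long side along its own y; loose; origin at the centre of its underside. To be left where it stands.
- pen_cup: empty wooden pen cup, 68 mm diameter, 85 mm high, on the counter beside the chest's +y end; loose; origin at the centre of its underside. To be left where it stands.
- jar: jar with a red cap, 72 mm diameter, 100 mm high, on the counter beside the chest's -y end; loose; origin at the centre of its underside. To be left where it stands.
- tea_box: small cardboard box, 60 x 90 x 70 mm high, on the counter beside the chest's +y end; loose; origin at the centre of its underside. To be left where it stands.
- weight: brass scale weight with a small knob, 50 mm diameter, 53 mm high, on the counter between the robot and the chest; loose; origin at the centre of its underside. To be left where it stands.

How it is judged:
At the end, for the whole second after the job is handed in: The loose hatch stands open by more than 0.8 rad (its stop is at 1.05) and is at rest, and none of the loose bystanders has moved 25 mm or more (value of joint loose_hatch above 0.8 rad and velocity of joint loose_hatch between -0.1 and 0.1 rad/s and distance of each of tin_a, tin_b, stapler, pen_cup, jar, tea_box, weight from where it was at the start of the episode below 0.025 m); the robot touches nothing.
It fails at once if a bystander was pushed or carried more than 40 mm from its place (distance of any of tin_a, tin_b, stapler, pen_cup, jar, tea_box, weight from where it was at the start of the episode above 0.04 m).
It fails at once if a bystander was lifted more than 15 mm off what it stands on (height (world z) of any of tin_a, tin_b, stapler above 0.115 m or height (world z) of any of pen_cup, jar, tea_box, weight above 0.015 m).
It fails at once if a bystander was knocked over (angle between any of tin_a, tin_b, stapler, pen_cup, jar, tea_box, weight's own z axis and vertical above 0.5 rad).
It fails at once if the robot pressed on something with more than 60 N (contact force between the arm and anything else above 60 N).
It also fails if it takes over 48 s, if anything falls off the work surface, if the arm or the gripper's body presses on something with over 40 N, if the wrist force passes 120 N, or if a joint passes its speed limit or range.

### The arm

A 7-joint arm with a two-finger parallel gripper is mounted at the origin on the work surface. World frame = base frame: x ahead of the robot, y to its left, z up, the work surface at z = 0. Lengths are in m, angles in rad, forces in N, time in s.
With the tool pointing down it reaches from about 0.4 to 0.9 m from the base axis. Payload 5.5 kg.
Tool frame: the origin (TCP) lies midway between the tips of the shut fingers; the grasp point (between the pads) lies 19 mm behind it (manip.grip_depth is the distance from the TCP to the grasp point, in m); z points along the fingers, y is the line along which they close (so a half turn about z gives the same grasp; the last joint's range is limited). The gripper opens to 92 mm and grips with 3 to 60 N. Pads are 19 mm wide; open, the fingers measure 130 mm over their backs; the gripper's body (75 mm by 190 mm) begins 47 mm behind the grasp point.
Start: joints at [0.263, 0.501, -0.427, 1.55, 0.221, 1.138, -0.21], TCP at [0.65, 0, 0.227] pointing down, gripper open.
Joint ranges: [-2.88, 2.88], [-0.31, 2.03], [-1.54, 1.56], [0.2, 2.42], [-1.41, 4.55], [0.19, 2.02], [-2.57, 2.57]. Speed limits (rad/s): [2.57, 2.57, 3.14, 3.14, 3.14, 3.14, 3.14].

### API

Orientations are given as a unit quaternion [x, y, z, w].
In Python, from bench import manip, effector, viewer gives the robot as it stands. Calls block until the motion is done:
- manip.move_pose(position, orientation): joint-space move of the TCP to a pose.
- manip.servo_line(position, ori=None, vel=0.15): straight line of the TCP; ori=None keeps the orientation; vel is the mean speed in m/s.
- manip.movej(angles): joint-space move.
- effector.open_jaws() and effector.close(f_grip=None): open the fingers fully, or close them until they stop; f_grip is the grip in N (None keeps the last).
- manip.sleep(seconds).
- manip.solve_ik(position, orientation): joint angles nearest the present ones, or None.
- viewer.get_image(name): name is "scene" or "side" or "wrist"; returns the picture (400x640x3 uint8, red, green, blue); there is no depth.
- viewer.get_calibration(name): a dict with "vfov" (degrees; the focal length in pixels is half the picture's height over the tangent of half this angle, whatever the lens; pixels are square), "cx", "cy" (the principal point, pixels), "eye" and "attitude" of the camera in the world. Camera axes: x right, y down, z forward; pixel columns grow to the right and rows downward; lengths in m; the calibration is good to about 2 mm. The wrist camera is an equidistant fisheye: a pixel r from the principal point sees the ray r / f radians off the axis. A picture is of the moment at which its call begins: read the wrist's pose just before it. get_calibration takes no time and is no camera call; for the wrist camera it gives the pose at the moment of the call.
A pose or a line that the arm cannot do raises manip.PlanningError and nothing moves.
- manip.hand_in(): hands the job in; it is judged then, once.
Readings, each from a call of its own:
- manip.current_clock(): time.
- manip.current_q(): joint angles.
- manip.current_joint_velocities(): joint speeds.
- manip.current_tau(): joint torques, N m.
- manip.current_tool_pos(): TCP position.
- manip.current_tcp_rot(): TCP orientation.
- manip.current_force(): force on the tool from outside, world axes, zero at the start.
- manip.current_wrist_torque(): the same for the moment, N m.
- manip.current_finger_gap(): finger opening in m.
- manip.current_gripper_force(): force on a finger pad.
Only numpy, scipy, OpenCV 4.12 (cv2) and the standard library are available. Lean on these libraries where they do the work, as an engineer would, in place of code of your own. Each camera call takes 0.05 s, during which the arm holds its last target. There are 200 camera calls.

## Working session

There is one attempt and no reset: what is moved stays moved. The work goes in short steps, each a Python script; the robot and the scene stay as the last script left them, time stands still between calls to the robot, and variables do not carry over. Pictures are saved under pics/ and viewed, at most 10 in all, crops included, and the job is handed in when it is done.

```bash
mkdir -p pics; ls; python3 - <<'E'
from bench import manip, effector, viewer
import cv2
for n in ["scene","side","wrist"]:
    print(n,viewer.get_calibration(n)); cv2.imwrite(f"pics/{n}0.png",viewer.get_image(n)[:,:,::-1])
print(manip.current_clock(),manip.current_tool_pos(),manip.current_tcp_rot(),manip.current_force())
E
```

```text
pics
scene {'vfov': 43.615111836692435, 'cx': 308.57391616613614, 'cy': 202.45060795301129, 'eye': array([ 1.39917284, -0.45385682,  1.17332181]), 'attitude': array([ 0.81052222,  0.46023122, -0.18276901, -0.31278816])}
side {'vfov': 47.914370367405354, 'cx': 321.8596126429155, 'cy': 187.2710434808571, 'eye': array([ 0.15650024, -0.83646209,  0.69812123]), 'attitude': array([ 0.85430927, -0.18386252,  0.11089237, -0.47334251])}
wrist {'vfov': 65.70646984690485, 'cx': 319.4950176556884, 'cy': 200.26384132337213, 'eye': array([0.64843301, 0.08323588, 0.38331958]), 'attitude': array([ 9.87702662e-01,  2.77949139e-04, -1.07041551e-03,  1.56340106e-01])}
0.15 [6.49461837e-01 6.13239209e-06 2.25922370e-01] [ 7.07057682e-01  7.07155483e-01 -5.06787757e-04 -5.47838157e-04] [ 0.12219921  0.02331466 -0.80586683]
```

View pics/scene0.png

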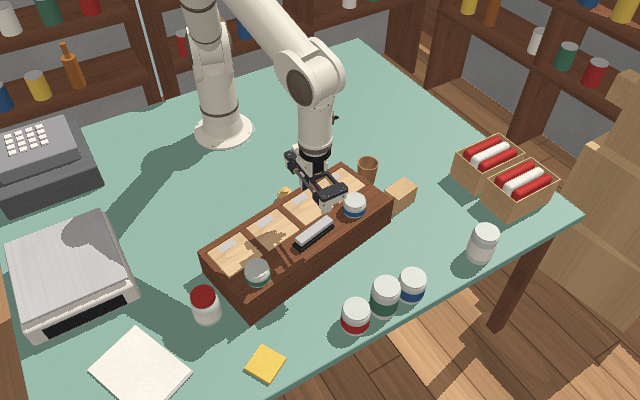

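View pics/wrist0.png

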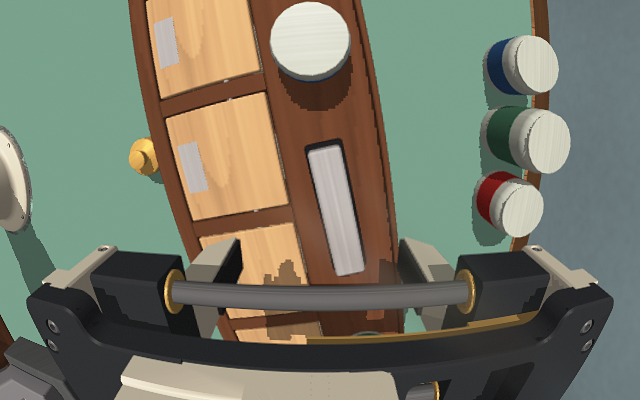

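View pics/side0.png

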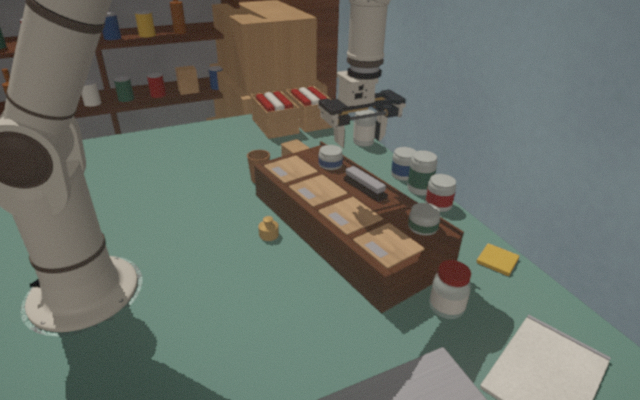

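Side view: plates 1–4 sit near (283,175), (313,191), (340,214) and (376,244). The scene view shows chest corners near (200,250) and (252,322). The wrist view shows plates 1 and 2 near (166,40) and (192,167). I'll enlarge these for accurate pixels.

```bash
python3 - <<'E'
import cv2
a=cv2.imread("pics/side0.png")[140:305,245:465]; cv2.imwrite("pics/sidec.png",cv2.resize(a,None,fx=3.5,fy=3.5,interpolation=cv2.INTER_CUBIC))
a=cv2.imread("pics/scene0.png")[155:325,195:395]; cv2.imwrite("pics/scenec.png",cv2.resize(a,None,fx=3.5,fy=3.5,interpolation=cv2.INTER_CUBIC))
E
```

```text
(no output)
```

View pics/sidec.png

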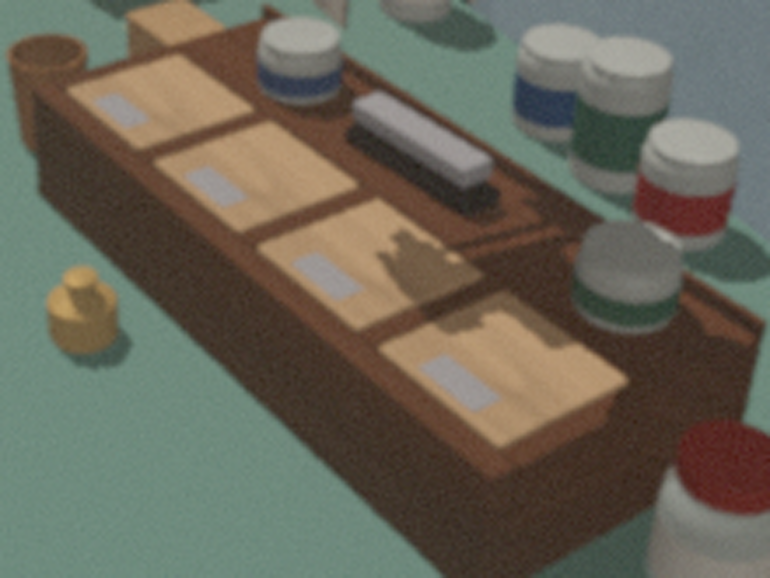

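View pics/scenec.png

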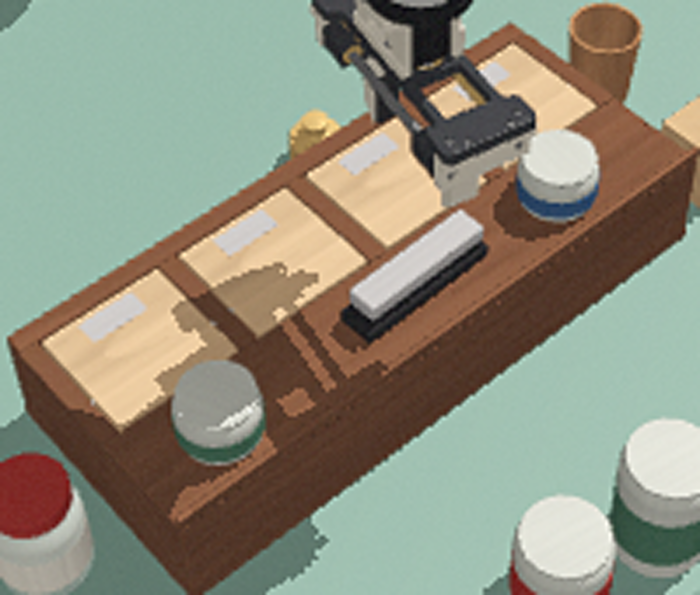

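Side crop: plate centres are at (121,110), (215,187), (327,275) and (458,383). Scene crop: plates 2–4 are at (368,153), (245,232) and (113,316); plate 1 is half hidden. All hatches look flush. Next I'll triangulate.

```bash
cat > h.py <<'E'
import numpy as np
from bench import manip, effector, viewer
from scipy.spatial.transform import Rotation as R
def ray(n,uv):
    c=viewer.get_calibration(n); f=200/np.tan(np.radians(c['vfov'])/2)
    d=np.array([(uv[0]-c['cx'])/f,(uv[1]-c['cy'])/f,1])
    if n=='wrist':
        r=np.hypot(*d[:2]); d=np.r_[d[:2]/r*np.sin(r),np.cos(r)]
    d=R.from_quat(c['attitude']).apply(d); return c['eye'],d/np.linalg.norm(d)
def tri(rs):
    A=sum(np.eye(3)-np.outer(d,d) for e,d in rs); b=sum((np.eye(3)-np.outer(d,d))@e for e,d in rs)
    return np.linalg.solve(A,b)
def onz(r,z): return r[0]+r[1]*(z-r[0][2])/r[1][2]
E
python3 - <<'E'
from h import *
S=lambda u,v:ray('side',(245+u/3.5-.36,140+v/3.5-.36))
C=lambda u,v:ray('scene',(195+u/3.5-.36,155+v/3.5-.36))
s=[S(121,110),S(215,187),S(327,275),S(458,383)]; c=[C(485,80),C(368,153),C(245,232),C(113,316)]
w=[ray('wrist',(166,42)),ray('wrist',(192,167))]
np.set_printoptions(precision=4,suppress=True)
for i in range(4):
    print(i+1,tri([s[i],c[i]]),onz(s[i],.1),onz(c[i],.1), onz(w[i],.1) if i<2 else '')
P=np.array([(onz(s[i],.1)+onz(c[i],.1))[:2]/2 for i in range(1,4)])
print(np.diff(P,axis=0),np.linalg.norm(np.diff(P,axis=0),axis=1))
d=P[0]-P[2];print('yaw',np.arctan2(-d[0],d[1]))
print('stapler', onz(C(417,262),.135), 'weight base',onz(S(83,335),.01),onz(w[0],0))
E
```

```text
1 [0.499  0.156  0.0994] [0.4987 0.1542 0.1   ] [0.499  0.1561 0.1   ] [0.4987 0.1528 0.1   ]
2 [0.5217 0.0254 0.1001] [0.5217 0.0255 0.1   ] [0.5217 0.0254 0.1   ] [0.5219 0.0257 0.1   ]
3 [ 0.5462 -0.1028  0.101 ] [ 0.5468 -0.1009  0.1   ] [ 0.5458 -0.1028  0.1   ] 
4 [ 0.5691 -0.2295  0.1   ] [ 0.5692 -0.2295  0.1   ] [ 0.569  -0.2294  0.1   ] 
[[ 0.0246 -0.1273]
 [ 0.0228 -0.1276]] [0.1297 0.1296]
yaw 0.18382087543284753
stapler [ 0.6686 -0.015   0.135 ] weight base [0.4155 0.0139 0.01  ] [0.4459 0.1774 0.    ]
```

Plates triangulate to z = 0.099–0.101 m with 130 mm spacing and a chest yaw of 0.184 rad, which agrees with the description. Now I'll probe each plate with shut fingers.

```bash
cat >> h.py <<'E'
yaw=0.184; ex=np.array([np.cos(yaw),np.sin(yaw),0]); ey=np.array([-np.sin(yaw),np.cos(yaw),0])
plate={i:np.array([0.5342,-0.0388,0.1])+ey*0.13*(2.5-i) for i in (1,2,3,4)}
Z=np.array([0,0,-1.]); ori=R.from_matrix(np.c_[np.cross(ey,Z),ey,Z]).as_quat()
def fz(n=4): return np.mean([manip.current_force() for _ in range(n)],axis=0)
E
python3 - <<'E'
from h import *
np.set_printoptions(precision=4,suppress=True)
print(plate)
effector.close(3)
up=lambda i,z: np.r_[plate[i][:2],z]
manip.move_pose(up(2,.19),ori); print(manip.current_clock(),manip.current_q())
found=None
for i in (2,1,3,4):
    manip.servo_line(up(i,.135),vel=.15); manip.servo_line(up(i,.106),vel=.08)
    manip.sleep(.1); f0=fz(); log=[]
    for z in np.arange(.103,.088,-.0015):
        manip.servo_line(up(i,z),vel=.03); f=fz()-f0; log.append((round(manip.current_tool_pos()[2],4),round(f[2],1)))
        if abs(f[2])>5: break
    print(i,manip.current_clock(),f0,log)
    if abs(f[2])<=5: found=i; break
    manip.servo_line(up(i,.135),vel=.1)
print('found',found,manip.current_tool_pos())
E
```

```text
{1: array([0.4985, 0.1529, 0.1   ]), 2: array([0.5223, 0.0251, 0.1   ]), 3: array([ 0.5461, -0.1027,  0.1   ]), 4: array([ 0.5699, -0.2305,  0.1   ])}
2.975 [ 0.5784  0.3994 -0.8305  1.8948  0.3489  0.9975  1.3475]
2 5.1 [ 0.182  -0.4866  0.0265] [(np.float64(0.103), np.float64(-0.3)), (np.float64(0.1015), np.float64(0.7)), (np.float64(0.1004), np.float64(4.7)), (np.float64(0.1002), np.float64(18.3))]
1 9.7417 [-0.23    0.2388 -0.5714] [(np.float64(0.103), np.float64(0.8)), (np.float64(0.1015), np.float64(0.5)), (np.float64(0.0999), np.float64(-0.0)), (np.float64(0.0984), np.float64(0.9)), (np.float64(0.0969), np.float64(0.7)), (np.float64(0.0954), np.float64(1.1)), (np.float64(0.0939), np.float64(1.7)), (np.float64(0.0924), np.float64(0.4)), (np.float64(0.0909), np.float64(0.8)), (np.float64(0.0894), np.float64(0.8))]
found 1 [0.4985 0.153  0.0894]
```

Hatch 2 is rigid and hatch 1 yields, so I'll push hatch 1 down to its stop under force watch.

```bash
python3 - <<'E'
from h import *
import cv2
f0=fz(); log=[]
def tgt(z):
    t=(.1-z)/.055; return np.r_[(plate[1]+ex*.0075*min(t,1))[:2],z]
z=.0885
while z>.038:
    z-=.003 if z>.058 else .0007
    manip.servo_line(tgt(z),vel=.04); f=fz()-f0; log.append((round(float(z),4),np.round(f,1).tolist()))
    if np.linalg.norm(f)>8: break
print(log[::4],log[-3:],manip.current_clock(),manip.current_tool_pos())
p=manip.current_tool_pos()
manip.servo_line(p+np.array([0,0,.1])-ex*.004,vel=.12)
manip.servo_line(np.r_[plate[1][:2]-ex*.03,.26],vel=.2)
print(manip.current_clock(),fz())
for n in("side","scene"): cv2.imwrite(f"pics/{n}1.png",viewer.get_image(n)[:,:,::-1])
a=cv2.imread("pics/side1.png")[120:305,225:465]; b=cv2.imread("pics/scene1.png")[130:315,195:435]
cv2.imwrite("pics/after.png",cv2.resize(np.vstack([a,b])[:, :],None,fx=1.6,fy=1.6))
E
```

```text
[(0.0855, [0.6, -0.4, -0.2]), (0.0735, [-0.5, 0.1, 0.9]), (0.0615, [0.1, 0.6, -0.0]), (0.0541, [0.7, -0.0, -0.0]), (0.0513, [-0.8, 0.6, 0.2]), (0.0485, [-0.6, -0.6, 0.3]), (0.0457, [-1.1, -0.3, 0.4]), (0.0429, [-3.0, -0.6, 6.3])] [(0.0436, [-1.4, -0.7, 4.1]), (0.0429, [-3.0, -0.6, 6.3]), (0.0422, [-5.0, -0.3, 8.7])] 17.25 [0.50556473 0.15432804 0.04261579]Traceback (most recent call last):
  File "<stdin>", line 14, in <module>
ValueError: operands could not be broadcast together with shapes (2,) (3,)
```

The push stopped firmly at z ≈ 0.043, as predicted for the stop. I'll retreat and check.

```bash
python3 - <<'E'
from h import *
import cv2
manip.servo_line(np.r_[(plate[1]-ex*.03)[:2],.26],vel=.2)
print(manip.current_clock(),manip.current_tool_pos(),fz())
for n in("side","scene"): cv2.imwrite(f"pics/{n}1.png",viewer.get_image(n)[:,:,::-1])
a=cv2.imread("pics/side1.png")[120:305,225:465]; b=cv2.imread("pics/scene1.png")[130:315,195:435]
cv2.imwrite("pics/after.png",cv2.resize(np.vstack([a,b]),None,fx=1.6,fy=1.6))
E
```

```text
19.0 [0.4687023  0.14684039 0.25901694] [-0.10590735 -0.17309096 -0.29629553]
```

View pics/after.png

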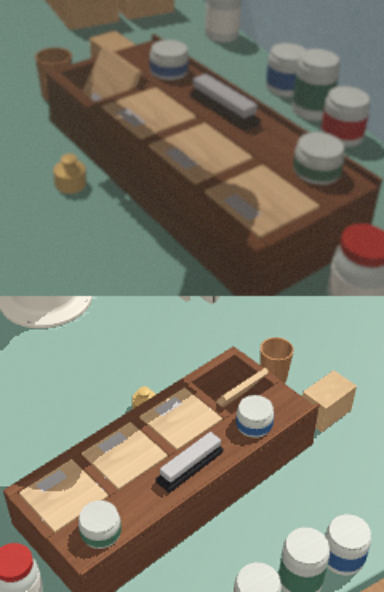

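Both views show hatch 1 standing steeply open (side crop about (112,75), scene crop about (243,385)). The bystanders are in place and the arm is clear.

```bash
python3 -c "
from bench import manip
print(manip.hand_in())"
```

```text
the job is handed in; nothing more can be done
None
```

Hatch 1, at the chest's +y end, was the loose one; I pushed it to its stop with under about 11 N, left it standing open with nothing else visibly moved, and handed in the job (no verdict was returned).

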